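# Ram the stopper column home

### The arm

A 6-joint arm with a two-finger parallel gripper is mounted at the origin on the work surface. World frame = base frame: x ahead of the robot, y to its left, z up, the work surface at z = 0. Lengths are in m, angles in rad, forces in N, time in s.
With the tool pointing down it reaches from about 0.35 to 0.85 m from the base axis. Payload 8.1 kg.
Tool frame: the origin (TCP) lies at the centre of the arm's flange, where the gripper is bolted on; the fingertips stand 186 mm ahead of it and the grasp point (between the pads) lies 167 mm ahead of it; z points along the fingers, y is the line along which they close (so a half turn about z gives the same grasp; the last joint's range is limited). The gripper opens to 93 mm and grips with 3 to 60 N. Pads are 15 mm wide; open, the fingers measure 128 mm over their backs; the gripper's body (75 mm by 188 mm) begins 65 mm behind the grasp point.
Start: joints at [-1.295, 0.13, 1.488, -0, 1.523, -0.085], TCP at [0.212, -0.561, 0.405] pointing down, gripper open.
Joint ranges: [-2.96, 2.96], [-0.89, 2.26], [0.02, 2.5], [-1.34, 4.48], [0, 2.73], [-2.66, 2.66]. Speed limits (rad/s): [2.39, 2.39, 2.79, 3.14, 3.14, 3.14].

### API

Orientations are given as a rotation vector (axis times angle).
In Python, from plant import robot gives the robot as it stands.
- The arm moves only by the tool apply_moves, never from a script. Its argument "series" is a list of rows, each a list of 2 entries, a list of its own where there are three numbers: the shift along the tool's x, y, z in mm, then the turn, a rotation vector about the tool's x, y, z in rad. A call has 1 to 12 rows; each row shifts and turns the commanded pose from where the row before left it, along the tool's axes as they then stand; what a row does not reach is not made up. A row lasts 1/12 s, in which the tool goes at most 41.7 mm and 7.16 degrees, less where a joint would pass 70% of its speed; a pose out of reach is approached as far as the arm can. A call is refused whole if a number of a shift passes 41.7 or a number of a turn 0.125, either way. A call with a gripper value outside its range is refused whole. "claw" is the opening, from 0 (shut) to 1 (fully open), set as the call begins (left out, the last holds). The fingers move at their own pace and stop on an object; "newtons" is the grip in N (left out, the last holds). Time passes only in rows, so rows that do not move let the fingers close. It gives the time, the measured TCP pose, the force, the opening and the grip force at its end, in the units of the state.
- robot.read_state(): the state, without advancing time (a new reading comes with each control period).
- robot.read_camera(name): name is "side" or "top" or "wrist"; returns (picture, depth): 400x640x3 uint8, blue, green, red; 400x640 float32, m along the optical axis (not along the pixel's ray), 0 where there is no reading.
- robot.calibration(name): a dict with "fx", "fy", "cx", "cy" (pixels), "extrinsics" (4x4, takes a point from world to camera coordinates). Camera axes: x right, y down, z forward; pixel columns grow to the right and rows downward; lengths in m; the calibration is good to about 2 mm. The wrist camera is an equidistant fisheye: a pixel r from the principal point sees the ray r / f radians off the axis. A picture is of the moment at which its call begins: read the wrist's pose just before it. calibration takes no time and is no camera call; for the wrist camera it gives the pose at the moment of the call.
- robot.close_job(): hands the job in; it is judged then, once.
The state is a dict: "t": time; "q": joint angles; "dq": joint speeds; "joint_torque": joint torques, N m; "tool_pos": TCP position; "orientation": TCP orientation; "force": force on the tool from outside, world axes, zero at the start; "wrist_torque": the same for the moment, N m; "opening": finger opening in m; "gripper_force": force on a finger pad.
Only numpy, scipy, OpenCV 4.12 (cv2) and the standard library are available. Lean on these libraries where they do the work, as an engineer would, in place of code of your own. Each camera call takes 0.05 s, during which the arm holds its last target. There are 200 camera calls.

### The job

Stand the loose wooden stopper on end in the mouth of the grey stopper tube and let go of it, then take the rammer from its stand and ram the stoppers down the tube until the column bottoms out hard; lean on it steadily with about 20 N for a second, but never push with more than 32 N or the stoppers split. Then hang the rammer back in its stand, flange down flat on the block, and let go; leave the jars, the bottle and the other bench things where they are.

Things in the scene. Friction and masses are not known exactly. Their poses are not given: they have to be found in the camera images.
- tube: fixed upright grey pipe on a 80 x 80 x 6 mm wooden foot; outer diameter 38, bore 30, height 125 mm. Origin: on its axis at bench level; z up. Two sprung steel strips inside, at its +x and -x, from 18 mm below the mouth to the bottom, grip the stoppers, which slide under 2 to 6 N in all. How deep the column can go is not known: a follower lies hidden near the bottom
- tube_mouth (a point): centre of the open top of the tube, 125 mm above the bench, z up
- stopper_mid (a point): centre (half-way up) of the loose stopper: a plain wooden cylinder 26 mm in diameter, 45 mm long, about 18 g, standing on end on the bench; z along its length. Set in the mouth it stops on the strips' sloping tops with about 18 to 24 mm inside the tube and the rest standing out
- first_mid (a point): centre of an equal stopper (26 mm diameter, 45 mm long) that is already in the tube, stuck part way down, above the follower with a gap of 7 mm or more
- follower (a joint): the follower, a small disc at the hidden bottom of the tube: 0 m = standing up, 0.005 m = hard down on its stop. It stays where it is left and yields only to a push of about 6 N by the column (on top of the strips' friction); once down it stops on a stiff rubber pad that gives about 1 mm per 8 N and springs back
- rammer_neck (a point): middle of the rammer's upright round wooden grip, 18 mm in diameter, 45 mm long; z up. Below the grip a flange 40 mm in diameter, 6 mm thick (underside 28.5 mm below this point), then a flat-ended steel shank 20 mm in diameter, 60 mm long. Mass about 0.15 kg. It hangs in its stand, the flange resting on the block
- rammer_tip (a point): centre of the flat lower end of the rammer's shank, 88.5 mm below rammer_neck
- stand_top (a point): centre of the mouth of the rammer's stand: a fixed dark wooden block 70 x 70 mm, 66 mm tall, with an upright through hole 27 mm in diameter; this point is on its top face, z up
- jar_big: bystander: amber jar, 64 mm diameter, 75 mm tall, origin under its centre
- jar_small: bystander: reddish jar, 54 mm diameter, 60 mm tall, origin under its centre
- bottle: bystander: green bottle, 66 mm diameter, 200 mm tall, origin under its centre
- bung: bystander: squat tapered barrel bung, 38 to 46 mm diameter, 30 mm tall, origin under its centre
- jar_lid: bystander: steel jar lid lying flat, 64 mm diameter, 12 mm thick, origin under its centre
- bottle_brush: bystander: brush lying on the bench to the left, about 0.2 m long
There are look-alikes about, which are no part of the job. Of the things that look like the part that bears rammer_neck, the smallest one is meant.

How it is judged:
By the outcome, as a careful person would: the job done as asked, in the order asked, and still so for the second after the job is handed in, with the robot touching nothing.
It also fails if it takes over 72 s, if anything falls off the work surface, if the arm or the gripper's body presses on something with over 40 N, if the wrist force passes 120 N, or if a joint passes its speed limit or range.

## Working session

There is one attempt and no reset: what is moved stays moved. The work goes in short steps, Python scripts to look and compute and a tool call to move; the robot and the scene stay as the last step left them, time stands still between calls to the robot, and variables do not carry over. Pictures are saved under pics/ and viewed, at most 10 in all, crops included, and the job is handed in when it is done.

Besides the shell and the picture viewer there is one more tool, called as name([rows], argument=value, ...), one row to a line, values as JSON. apply_moves: Moves the arm, as the interface text tells. Its arguments: {"type":"object","properties":{"series":{"type":"array"},"claw":{"type":"number"},"newtons":{"type":"number"}},"required":["series"]}

```bash
ls; mkdir -p pics
cat > h.py <<'E'
import numpy as np, cv2
from plant import robot
def grab(n):
    c=robot.calibration(n); p,d=robot.read_camera(n); return p,d,c
def pts(d,c):
    v,u=np.mgrid[0:d.shape[0],0:d.shape[1]]
    P=np.stack([(u-c['cx'])/c['fx']*d,(v-c['cy'])/c['fy']*d,d],-1)
    E=np.array(c['extrinsics']); return (P-E[:3,3])@E[:3,:3]
E
python3 - <<'E'
from h import *
for n in('top','side'):
    p,d,c=grab(n); cv2.imwrite(f'pics/{n}0.png',p); np.savez(f'{n}0.npz',p=p,d=d,W=pts(d,c)); print(n,c)
s=robot.read_state(); print(s)
E
```

```text
pics
top {'fx': 362.97806075546305, 'fy': 362.97806075546305, 'cx': 321.3395083512186, 'cy': 196.04001063037134, 'extrinsics': array([[ 0.02328549, -0.99962456, -0.01444022,  0.03231773],
       [-0.98106509, -0.02007042, -0.19263557,  0.5808295 ],
       [ 0.19227343,  0.01865241, -0.98116411,  0.81266486],
       [ 0.        ,  0.        ,  0.        ,  1.        ]])}
side {'fx': 398.5247594461083, 'fy': 398.5247594461083, 'cx': 312.6623256858851, 'cy': 202.51398390664212, 'extrinsics': array([[ 0.96138136, -0.27455855,  0.01906539, -0.52246391],
       [-0.17217479, -0.65402978, -0.73661448,  0.19941034],
       [ 0.21471313,  0.70488484, -0.6760441 ,  0.82343854],
       [ 0.        ,  0.        ,  0.        ,  1.        ]])}
{'t': 0.1, 'q': array([-1.29540977e+00,  1.31088594e-01,  1.48916039e+00,  8.81961321e-06,
        1.52299735e+00, -8.53853459e-02]), 'dq': array([-0.00135955, -0.00025448, -0.00098229, -0.0006487 , -0.00103002,
        0.00115179]), 'joint_torque': array([ 8.63061432e-04, -5.61339784e+01, -4.93098485e+01,  7.70621491e-02,
        2.91792856e-02, -5.94972221e-05]), 'tool_pos': array([ 0.21177344, -0.56116781,  0.40379581]), 'orientation': array([-3.08899859e+00, -5.63334707e-01,  2.32505600e-04]), 'force': array([0.1522551 , 0.94766912, 0.0646135 ]), 'wrist_torque': array([-0.01670601,  0.01440867, -0.01077724]), 'gripper_force': 0.0, 'opening': 0.09307576184301442}
```

View pics/top0.png

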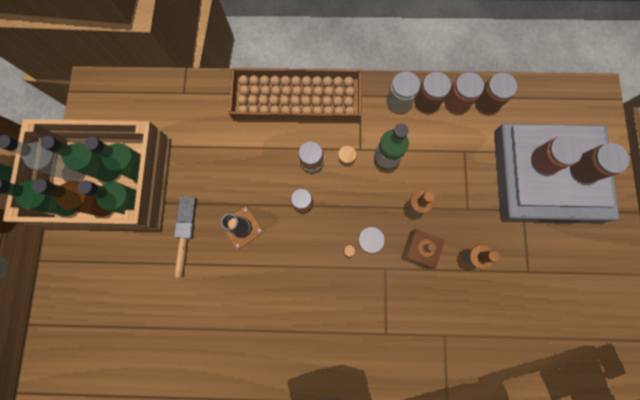

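View pics/side0.png

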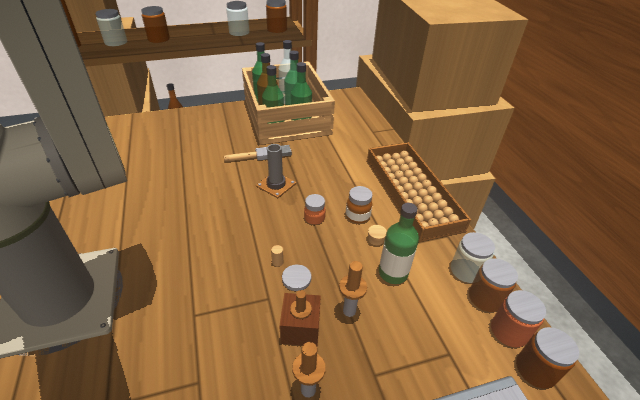

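The top view shows the tube at about (232,224), the loose stopper at (349,251), the lid at (371,240), and the rammer in its stand at (427,248). Two larger look-alikes stand at (422,202) and (482,257).

Run:
```python
from h import *
def clus(n,name,box,z0,z1):
    W=np.load(n+'0.npz')['W']; u0,u1,v0,v1=box; w=W[v0:v1,u0:u1].reshape(-1,3)
    w=w[(w[:,2]>z0)&(w[:,2]<z1)]
    if len(w)<3: print(n,name,'none');return
    c,r=cv2.minEnclosingCircle((w[:,:2]*1000).astype(np.float32))
    print(n,name,len(w),'circ',np.round(c,1),round(r,1),'med',np.round(np.median(w,0),4),'z',np.round(np.percentile(w[:,2],[2,50,98]),4))
for a in [('tubetop',(215,255,205,245),.105,.14),('tubefoot',(210,270,200,255),.003,.012),('stopper',(338,360,240,262),.035,.06),('grip',(405,447,228,270),.10,.14),('flange',(405,447,228,270),.067,.08),('block',(400,450,225,272),.055,.068),
 ('lid',(355,388,225,256),.006,.03),('lookA',(405,440,180,220),.08,.3),('lookB',(462,505,240,275),.08,.3),('jarS',(288,316,185,213),.05,.08)]: clus('top',*a)
for a in [('tubetop',(258,292,138,190),.118,.14),('stopper',(268,287,244,268),.04,.06),('grip',(285,318,280,325),.105,.14),('flange',(285,318,290,325),.067,.08),('block',(275,325,285,345),.055,.068),('lookA',(335,372,255,325),.08,.3),('lookB',(288,330,335,400),.08,.3)]: clus('side',*a)
p=np.load('top0.npz')['p']; q=np.load('side0.npz')['p']
a=cv2.resize(p[180:280,200:300],(400,400),interpolation=cv2.INTER_CUBIC); b=cv2.resize(p[180:280,400:500],(400,400),interpolation=cv2.INTER_CUBIC)
cv2.imwrite('pics/c1.png',np.hstack([a,b]))
```

```text
top tubetop 156 circ [504.9 244.1] 19.2 med [0.505  0.2432 0.1227] z [0.106  0.1227 0.1267]
top tubefoot 550 circ [503.5 245.2] 91.0 med [0.495  0.234  0.0057] z [0.0032 0.0057 0.0094]
top stopper 94 circ [451.9 -23.3] 12.5 med [ 0.4518 -0.0231  0.0447] z [0.042  0.0447 0.0473]
top grip 69 circ [ 461.  -196.2] 8.8 med [ 0.461  -0.195   0.1158] z [0.101  0.1158 0.1194]
top flange 268 circ [ 459.6 -196.3] 47.3 med [ 0.4607 -0.1922  0.07  ] z [0.067  0.07   0.0753]
top block 700 circ [ 460.9 -196.6] 48.3 med [ 0.4578 -0.1941  0.0654] z [0.0595 0.0654 0.0677]
top lid 525 circ [481.5 -79.9] 31.8 med [ 0.4814 -0.079   0.0115] z [0.0084 0.0115 0.0149]
top lookA 447 circ [ 565.9 -186. ] 26.5 med [ 0.5608 -0.1799  0.089 ] z [0.084  0.089  0.1497]
top lookB 533 circ [ 443.3 -315.4] 27.0 med [ 0.4424 -0.3076  0.0894] z [0.0837 0.0894 0.15  ]
top jarS 319 circ [572.3  93.7] 24.1 med [0.5713 0.0931 0.0594] z [0.0536 0.0594 0.0623]
side tubetop 95 circ [507.6 245.4] 20.0 med [0.507  0.243  0.1239] z [0.1181 0.1239 0.1272]
side stopper 99 circ [453. -23.] 13.3 med [ 0.4535 -0.0243  0.0451] z [0.0405 0.0451 0.0479]
side grip 102 circ [ 462.1 -196.1] 9.2 med [ 0.4619 -0.1989  0.1167] z [0.1056 0.1167 0.1192]
side flange 487 circ [ 463.7 -192.2] 44.0 med [ 0.4605 -0.2021  0.0692] z [0.067  0.0692 0.0768]
side block 873 circ [ 461.9 -196.5] 48.6 med [ 0.4554 -0.21    0.0663] z [0.0567 0.0663 0.0679]
side lookA 734 circ [ 567.5 -185.4] 26.6 med [ 0.563  -0.193   0.0911] z [0.0841 0.0911 0.1504]
side lookB 1023 circ [ 444.9 -313.9] 26.8 med [ 0.4421 -0.3218  0.0901] z [0.0842 0.0901 0.1503]
```

View pics/c1.png

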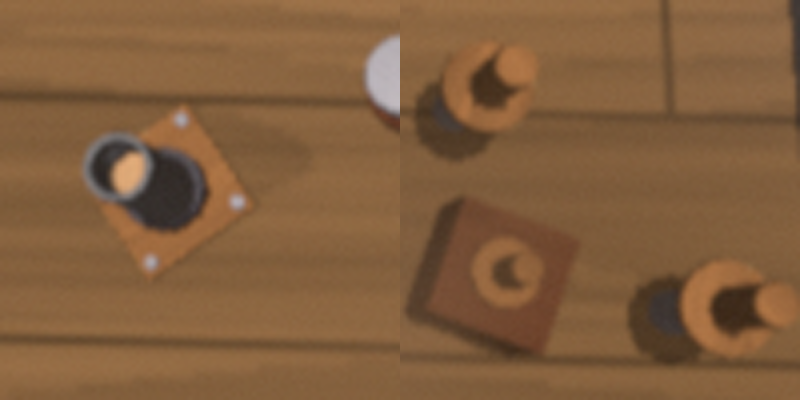

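The crop shows the tube with the first stopper visible inside, and the smallest rammer seated in its block; the free-standing pair are larger. Measured positions: stopper (0.4525, -0.023), mouth (0.506, 0.245, 0.125), rammer (0.4615, -0.196). Moving to yaw 45°.

apply_moves([
  [[0,0,0],[0,0,-0.1065]],
  [[0,0,0],[0,0,-0.1065]],
  [[0,0,0],[0,0,-0.1065]],
  [[0,0,0],[0,0,-0.1065]],
  [[34.4,-13.1,0],[0,0,0]],
  [[34.4,-13.1,0],[0,0,0]],
  [[34.4,-13.1,0],[0,0,0]],
  [[34.4,-13.1,0],[0,0,0]],
  [[34.4,-13.1,0],[0,0,0]],
  [[34.4,-13.1,0],[0,0,0]],
  [[34.4,-13.1,0],[0,0,0]],
  [[34.4,-13.1,0],[0,0,0]],
], claw=0.7, newtons=15)

```text
t: 1.1
tool_pos: [0.3321, -0.2907, 0.4043]
orientation: [-2.901, -1.204, 0.0]
force: [0.8, 0.4, -0.1]
opening: 0.0649
gripper_force: 0.0
```

```bash
cat >> h.py <<'E'
from scipy.spatial.transform import Rotation as Ro
def go(x,y,z,yaw=45,grasp=True):
    "tool-axis shift (mm) bringing grasp point to x,y,z (mm)"
    s=robot.read_state(); R=Ro.from_rotvec(s['orientation']).as_matrix(); g=s['tool_pos']+R[:,2]*0.167
    t=R.T@(np.array([x,y,z])-g*1000)
    T=np.array([[1,1,0],[1,-1,0],[0,0,-np.sqrt(2)]]).T/np.sqrt(2)
    rv=Ro.from_matrix(R.T@T).as_rotvec()
    print('t',round(s['t'],2),'grasp',np.round(g*1000,1),'shift',np.round(t,1),'turn',np.round(rv,4),'F',np.round(s['force'],1),'open',round(s['opening']*1000,1),'gf',round(s['gripper_force'],1))
E
python3 -c "from h import *;go(452.5,-23.2,100)"
```

```text
t 1.1 grasp [ 332.1 -290.7  237.3] shift [ 274.4 -103.7  137.4] turn [-0.0004 -0.0001  0.001 ] F [ 0.8  0.4 -0.1] open 64.9 gf 0.0
```

apply_moves([
  [[34.3,-13,0],[0,0,0]],
  [[34.3,-13,0],[0,0,0]],
  [[34.3,-13,0],[0,0,0]],
  [[34.3,-13,0],[0,0,0]],
  [[34.3,-13,0],[0,0,0]],
  [[34.3,-13,0],[0,0,0]],
  [[34.3,-13,15],[0,0,0]],
  [[34.3,-13,25],[0,0,0]],
  [[0,0,35],[0,0,0]],
  [[0,0,35],[0,0,0]],
  [[0,0,27],[0,0,0]],
  [[0,0,0],[0,0,0]],
])

```text
t: 2.1
tool_pos: [0.4481, -0.0259, 0.2628]
orientation: [-2.896, -1.203, 0.014]
force: [-0.5, -0.2, -1.6]
opening: 0.0649
gripper_force: 0.0
```

Run:
```python
from h import *
go(452.5,-23.2,41.5)
s=robot.calibration('wrist'); p,d=robot.read_camera('wrist'); cv2.imwrite('pics/w1.png',p); print(s)
# stopper top by depth in fisheye
v,u=np.mgrid[0:400,0:640]; a=u-s['cx'];b=v-s['cy'];r=np.hypot(a,b)+1e-9;th=r/s['fx']
ok=th<1.4; t=np.tan(np.where(ok,th,0)); P=np.stack([a/r*t*d,b/r*t*d,d],-1); E=np.array(s['extrinsics']); W=(P-E[:3,3])@E[:3,:3]
m=ok&(d>0)&(abs(W[...,2]-.045)<.004)&(np.hypot(W[...,0]-.4525,W[...,1]+.023)<.03)
print(m.sum(),cv2.minEnclosingCircle((W[m][:,:2]*1000).astype(np.float32)),np.median(W[m],0) if m.any() else 0)
```

```text
t 2.1 grasp [446.3 -25.6  95.8] shift [ 6.4  3.2 54.2] turn [-0.0089  0.0063  0.0024] F [-0.5 -0.2 -1.6] open 64.9 gf 0.0
{'fx': 309.70691628693146, 'fy': 309.70691628693146, 'cx': 317.5919479322569, 'cy': 201.04400438385582, 'extrinsics': array([[ 0.70874435, -0.70540173, -0.00947925, -0.33284805],
       [-0.67636261, -0.68326452,  0.27510583,  0.29002676],
       [-0.20053696, -0.18856829, -0.96136722,  0.33817195],
       [ 0.        ,  0.        ,  0.        ,  1.        ]])}
1083 ((454.302734375, -22.167329788208008), 13.08110237121582) [ 0.45477627 -0.02141249  0.04478083]
```

apply_moves([
  [[0,0,10],[0,0,0]],
  [[0,0,10],[0,0,0]],
  [[0,0,0],[0,0,0]],
  [[0,0,0],[0,0,0]],
])

```text
t: 2.48
tool_pos: [0.4514, -0.027, 0.2498]
orientation: [2.902, 1.204, 0.001]
force: [0.5, -0.8, 0.1]
opening: 0.065
gripper_force: 0.0
```

```bash
python3 -c "from h import *;go(453.3,-22.7,41.5)"
```

```text
t 2.48 grasp [451.5 -27.1  82.8] shift [ 4.4 -1.8 41.3] turn [ 0.0005 -0.0003  0.001 ] F [ 0.5 -0.8  0.1] open 65.0 gf 0.0
```

apply_moves([
  [[4.4,-1.8,10],[0,0,0]],
  [[0,0,16],[0,0,0]],
  [[0,0,15.3],[0,0,0]],
  [[0,0,0],[0,0,0]],
  [[0,0,0],[0,0,0]],
])

```text
t: 2.9
tool_pos: [0.4527, -0.0222, 0.2075]
orientation: [-2.901, -1.204, 0.002]
force: [-0.5, 0.5, 0.1]
opening: 0.0651
gripper_force: 0.0
```

apply_moves([
  [[0,0,0],[0,0,0]],
  [[0,0,0],[0,0,0]],
  [[0,0,0],[0,0,0]],
  [[0,0,0],[0,0,0]],
  [[0,0,0],[0,0,0]],
  [[0,0,0],[0,0,0]],
], claw=0.15, newtons=15)

```text
t: 3.4
tool_pos: [0.4531, -0.0225, 0.2083]
orientation: [2.901, 1.204, 0.001]
force: [0.2, -0.8, 0.2]
opening: 0.0298
gripper_force: 0.0
```

```bash
python3 -c "from h import *;go(506.2,244.7,200)"
```

```text
t 3.4 grasp [453.2 -22.5  41.3] shift [ 226.7 -151.1 -158.7] turn [ 0.0004 -0.0003  0.0013] F [ 0.2 -0.8  0.2] open 29.8 gf 0.0
```

apply_moves([
  [[0,0,0],[0,0,0]],
  [[0,0,0],[0,0,0]],
  [[0,0,0],[0,0,0]],
  [[0,0,0],[0,0,0]],
  [[0,0,-15],[0,0,0]],
  [[0,0,-30],[0,0,0]],
  [[0,0,-35],[0,0,0]],
  [[0,0,-35],[0,0,0]],
  [[0,0,-30],[0,0,0]],
  [[0,0,-14],[0,0,0]],
])

```text
t: 4.23
tool_pos: [0.4537, -0.0225, 0.3716]
orientation: [2.899, 1.203, 0.008]
force: [0.4, 0.2, -0.8]
opening: 0.0256
gripper_force: 15.0
```

apply_moves([
  [[15,-10,0],[0,0,0]],
  [[25,-17,0],[0,0,0]],
  [[28,-18.5,0],[0,0,0]],
  [[28,-18.5,0],[0,0,0]],
  [[28,-18.5,0],[0,0,0]],
  [[28,-18.5,0],[0,0,0]],
  [[28,-18.5,0],[0,0,0]],
  [[24,-16.5,0],[0,0,0]],
  [[15,-10,0],[0,0,0]],
  [[7.7,-5,0],[0,0,0]],
  [[0,0,0],[0,0,0]],
  [[0,0,0],[0,0,0]],
])

```text
t: 5.23
tool_pos: [0.506, 0.2444, 0.3665]
orientation: [2.901, 1.205, -0.002]
force: [1.3, -1.3, -0.3]
opening: 0.0254
gripper_force: 15.0
```

Run:
```python
from h import *
go(506.2,244.7,160)
for n in('side','top'):
    p,d,c=grab(n); cv2.imwrite(f'pics/{n}1.png',p); W=pts(d,c)
    for nm,(x,y,r),(z0,z1) in [('tube',(.506,.245,.024),(.118,.132)),('stopper',(.506,.245,.024),(.15,.205))]:
        m=(d>0)&(np.hypot(W[...,0]-x,W[...,1]-y)<r)&(W[...,2]>z0)&(W[...,2]<z1)
        w=W[m]; print(n,nm,len(w), cv2.minEnclosingCircle((w[:,:2]*1000).astype(np.float32)) if len(w)>3 else 0, np.round(np.percentile(w[:,2],[2,98]),4) if len(w) else 0)
    if n=='side': cv2.imwrite('pics/s1.png',cv2.resize(p[80:230,180:380],(800,600)))
```

```text
t 5.23 grasp [505.9 244.2 199.5] shift [ 0.6 -0.1 39.5] turn [-0.0001  0.0012  0.002 ] F [ 1.3 -1.3 -0.3] open 25.4 gf 15.0
side tube 98 ((506.17291259765625, 244.97865295410156), 20.468368530273438) [0.1184 0.1279]
side stopper 218 ((499.0728454589844, 237.6129150390625), 21.239078521728516) [0.1603 0.2047]
top tube 59 ((503.8260192871094, 242.71710205078125), 18.74540901184082) [0.1197 0.1272]
top stopper 84 ((495.1125183105469, 241.93394470214844), 14.418379783630371) [0.1619 0.2042]
```

View pics/s1.png

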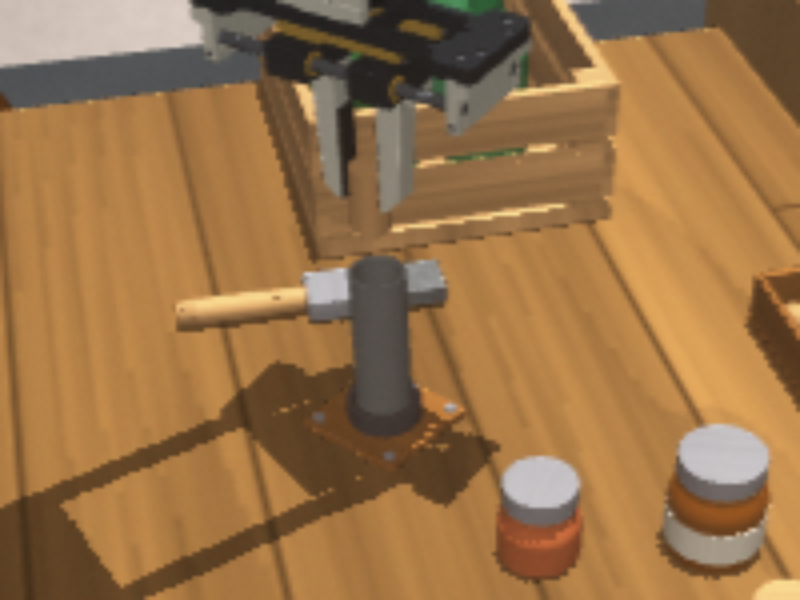

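The side crop shows the stopper hanging upright from the fingers, above the tube. Lowering it now.

apply_moves([
  [[0.3,0,10],[0,0,0]],
  [[0.3,0,12],[0,0,0]],
  [[0,0,7],[0,0,0]],
  [[0,0,3],[0,0,0]],
  [[0,0,3],[0,0,0]],
  [[0,0,3],[0,0,0]],
  [[0,0,0],[0,0,0]],
  [[0,0,0],[0,0,0]],
])

```text
t: 6.0
tool_pos: [0.5066, 0.2452, 0.3291]
orientation: [-2.902, -1.204, -0.0]
force: [-0.2, -0.3, -0.2]
opening: 0.0256
gripper_force: 15.0
```

```bash
python3 -c "from h import *;go(506.2,244.8,147.5)"
```

```text
t 6.0 grasp [506.6 245.2 162.1] shift [-0.6 -0.  14.6] turn [ 0.     -0.0001  0.0014] F [-0.2 -0.3 -0.2] open 25.6 gf 15.0
```

apply_moves([
  [[0,0,3],[0,0,0]],
  [[0,0,3],[0,0,0]],
  [[0,0,3],[0,0,0]],
  [[0,0,3],[0,0,0]],
  [[0,0,1],[0,0,0]],
  [[0,0,0],[0,0,0]],
  [[0,0,0],[0,0,0]],
])

```text
t: 6.58
tool_pos: [0.5065, 0.2451, 0.3159]
orientation: [2.902, 1.204, -0.0]
force: [0.1, -0.0, -0.6]
opening: 0.0255
gripper_force: 15.0
```

```bash
python3 -c "from h import *;go(506.2,244.8,147.5)"
```

```text
t 6.58 grasp [506.5 245.1 148.9] shift [-0.4  0.   1.4] turn [-0.0001  0.0002  0.0015] F [ 0.1 -0.  -0.6] open 25.5 gf 15.0
```

apply_moves([
  [[0,0,1.5],[0,0,0]],
  [[0,0,0],[0,0,0]],
  [[0,0,0],[0,0,0]],
])

```text
t: 6.83
tool_pos: [0.5066, 0.2452, 0.3145]
orientation: [-2.902, -1.204, -0.0]
force: [-0.3, -0.5, 0.4]
opening: 0.0258
gripper_force: 15.0
```

apply_moves([
  [[0,0,0],[0,0,0]],
  [[0,0,0],[0,0,0]],
  [[0,0,0],[0,0,0]],
  [[0,0,0],[0,0,0]],
  [[0,0,0],[0,0,0]],
  [[0,0,-8],[0,0,0]],
  [[0,0,-16],[0,0,0]],
  [[0,0,-25],[0,0,0]],
  [[0,0,-30],[0,0,0]],
  [[0,0,-10],[0,0,0]],
  [[0,0,0],[0,0,0]],
  [[0,0,0],[0,0,0]],
], claw=0.6)

```text
t: 7.83
tool_pos: [0.5067, 0.2452, 0.4039]
orientation: [2.902, 1.204, 0.002]
force: [-0.4, -0.2, -1.0]
opening: 0.0559
gripper_force: 0.0
```

Run:
```python
from h import *
go(461.7,-196.2,240)
for n in('side','top'):
    p,d,c=grab(n); W=pts(d,c)
    for z0,z1 in [(.137,.165),(.118,.132)]:
        m=(d>0)&(np.hypot(W[...,0]-.506,W[...,1]-.245)<.024)&(W[...,2]>z0)&(W[...,2]<z1)
        w=W[m]; print(n,len(w), cv2.minEnclosingCircle((w[:,:2]*1000).astype(np.float32)) if len(w)>3 else 0, np.round(np.percentile(w[:,2],[2,98]),4) if len(w) else 0)
    if n=='side': cv2.imwrite('pics/s2.png',cv2.resize(p[80:230,180:380],(800,600)))
```

```text
t 7.83 grasp [506.9 245.3 236.9] shift [-344.6  279.7   -3.4] turn [ 0.0006 -0.0014  0.0014] F [-0.4 -0.2 -1. ] open 55.9 gf 0.0
side 62 ((509.06884765625, 246.32876586914062), 14.779895782470703) [0.1378 0.1447]
side 94 ((505.95220947265625, 243.4898681640625), 19.509933471679688) [0.1182 0.1315]
top 114 ((508.0508728027344, 245.25392150878906), 12.958428382873535) [0.1381 0.1433]
top 102 ((504.8533020019531, 243.39962768554688), 18.551542282104492) [0.1187 0.1313]
```

View pics/s2.png

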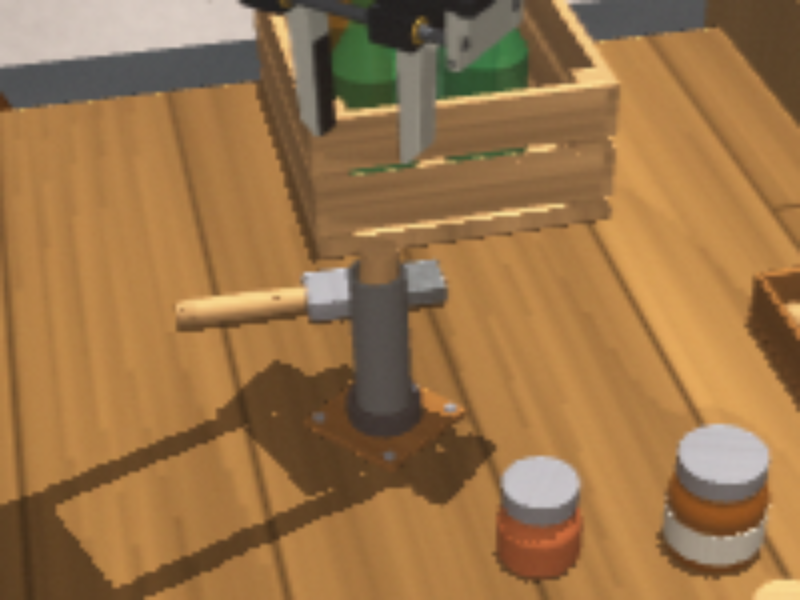

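The stopper stands in the mouth, protruding about 20 mm (px ~(380,260) in the crop). Moving to the rammer.

apply_moves([
  [[-15,12.2,0],[0,0,0]],
  [[-25,20.3,0],[0,0,0]],
  [[-32,26,0],[0,0,0]],
  [[-32,26,0],[0,0,0]],
  [[-32,26,0],[0,0,0]],
  [[-32,26,0],[0,0,0]],
  [[-32,26,0],[0,0,0]],
  [[-32,26,0],[0,0,0]],
  [[-32,26,0],[0,0,0]],
  [[-32,26,0],[0,0,0]],
  [[-28,22.7,0],[0,0,0]],
  [[-20.6,16.5,0],[0,0,0]],
])

```text
t: 8.93
tool_pos: [0.46, -0.199, 0.4014]
orientation: [-2.901, -1.201, 0.004]
force: [-0.4, 0.9, -0.1]
opening: 0.0558
gripper_force: 0.0
```

apply_moves([
  [[0,0,15],[0,0,0]],
  [[0,0,30],[0,0,0]],
  [[0,0,30],[0,0,0]],
  [[0,0,15],[0,0,0]],
  [[0,0,0],[0,0,0]],
  [[0,0,0],[0,0,0]],
])

```text
t: 9.43
tool_pos: [0.4604, -0.1959, 0.3113]
orientation: [-2.898, -1.203, 0.005]
force: [-1.0, -0.1, 0.1]
opening: 0.0555
gripper_force: 0.0
```

Run:
```python
from h import *
go(461.7,-196.2,97)
s=robot.calibration('wrist'); p,d=robot.read_camera('wrist')
v,u=np.mgrid[0:400,0:640]; a=u-s['cx'];b=v-s['cy'];r=np.hypot(a,b)+1e-9;th=r/s['fx']
ok=th<1.4; t=np.tan(np.where(ok,th,0)); P=np.stack([a/r*t*d,b/r*t*d,d],-1); E=np.array(s['extrinsics']); W=(P-E[:3,3])@E[:3,:3]
for z in(.117,.072,.066):
  m=ok&(d>0)&(abs(W[...,2]-z)<.003)&(np.hypot(W[...,0]-.4617,W[...,1]+.196)<(.015 if z>.1 else .026))
  print(z,m.sum(),cv2.minEnclosingCircle((W[m][:,:2]*1000).astype(np.float32)),np.median(W[m],0) if m.any() else 0)
```

```text
t 9.43 grasp [ 459.7 -195.5  144.3] shift [ 1.   2.1 47.3] turn [-0.0046  0.0013  0.0014] F [-1.  -0.1  0.1] open 55.5 gf 0.0
0.117 607 ((463.0704650878906, -195.4347381591797), 9.056073188781738) [ 0.46349964 -0.19513987  0.11659318]
0.072 1315 ((462.8722839355469, -195.3663330078125), 20.285018920898438) [ 0.46887513 -0.1894732   0.07177747]
0.066 1147 ((461.7090759277344, -196.0166473388672), 25.97710418701172) [ 0.46732176 -0.18759006  0.06586641]
```

apply_moves([
  [[0.7,0.2,15],[0,0,0]],
  [[0,0,18],[0,0,0]],
  [[0,0,12],[0,0,0]],
  [[0,0,4],[0,0,0]],
  [[0,0,0],[0,0,0]],
  [[0,0,0],[0,0,0]],
  [[0,0,0],[0,0,0]],
])

```text
t: 10.07
tool_pos: [0.4624, -0.1963, 0.2658]
orientation: [2.9, 1.204, 0.002]
force: [0.4, 0.1, 1.0]
opening: 0.0562
gripper_force: 0.0
```

```bash
python3 -c "from h import *;go(462.3,-195.8,95)"
```

```text
t 10.07 grasp [ 462.7 -196.4   98.8] shift [ 0.2 -0.7  3.8] turn [ 0.0017 -0.0005  0.0014] F [0.4 0.1 1. ] open 56.2 gf 0.0
```

apply_moves([
  [[0,-0.4,3],[0,0,0]],
  [[0,0,0],[0,0,0]],
  [[0,0,0],[0,0,0]],
])

```text
t: 10.32
tool_pos: [0.4617, -0.1957, 0.2617]
orientation: [2.901, 1.204, 0.0]
force: [0.2, 0.1, -0.4]
opening: 0.0556
gripper_force: 0.0
```

apply_moves([
  [[0,0,0],[0,0,0]],
  [[0,0,0],[0,0,0]],
  [[0,0,0],[0,0,0]],
  [[0,0,0],[0,0,0]],
  [[0,0,0],[0,0,0]],
  [[0,0,0],[0,0,0]],
  [[0,0,0],[0,0,0]],
  [[0,0,0],[0,0,0]],
  [[0,0,0],[0,0,0]],
  [[0,0,0],[0,0,0]],
  [[0,0,0],[0,0,0]],
  [[0,0,0],[0,0,0]],
], claw=0.05, newtons=50)

```text
t: 11.32
tool_pos: [0.4617, -0.1958, 0.2615]
orientation: [2.902, 1.204, 0.0]
force: [0.4, -1.2, -0.8]
opening: 0.0174
gripper_force: 50.0
```

```bash
python3 -c "from h import *;go(462.3,-195.8,95)"
```

```text
t 11.32 grasp [ 461.7 -195.8   94.5] shift [ 0.4  0.5 -0.5] turn [ 0.0001 -0.      0.0014] F [ 0.4 -1.2 -0.8] open 17.4 gf 50.0
```

apply_moves([
  [[0,0,-6],[0,0,0]],
  [[0,0,-14],[0,0,0]],
  [[0,0,-24],[0,0,0]],
  [[0,0,-30],[0,0,0]],
  [[0,0,-30],[0,0,0]],
  [[0,0,-28],[0,0,0]],
  [[0,0,-20],[0,0,0]],
  [[0,0,-8],[0,0,0]],
  [[0,0,0],[0,0,0]],
  [[0,0,0],[0,0,0]],
])

```text
t: 12.15
tool_pos: [0.4615, -0.1957, 0.4208]
orientation: [-2.901, -1.204, 0.001]
force: [0.0, 0.7, -1.5]
opening: 0.0173
gripper_force: 50.0
```

```bash
python3 -c "from h import *;go(507,245,250)"
```

```text
t 12.15 grasp [ 461.4 -195.6  253.8] shift [ 344.2 -278.9    3.9] turn [-0.0005  0.0001  0.0014] F [ 0.   0.7 -1.5] open 17.3 gf 50.0
```

apply_moves([
  [[12,-9.7,0],[0,0,0]],
  [[22,-17.8,0],[0,0,0]],
  [[30,-24.3,0],[0,0,0]],
  [[32,-26,0],[0,0,0]],
  [[32,-26,0],[0,0,0]],
  [[32,-26,0],[0,0,0]],
  [[32,-26,0],[0,0,0]],
  [[32,-26,0],[0,0,0]],
  [[32,-26,0],[0,0,0]],
  [[32,-26,0],[0,0,0]],
  [[28,-22.5,0],[0,0,0]],
  [[18,-14.5,0],[0,0,0]],
])

```text
t: 13.15
tool_pos: [0.5048, 0.2352, 0.4184]
orientation: [-2.899, -1.207, 0.006]
force: [0.9, 0.8, -0.6]
opening: 0.0172
gripper_force: 50.0
```

apply_moves([
  [[9.7,-8,0],[0,0,0]],
  [[0,0,15],[0,0,0]],
  [[0,0,0],[0,0,0]],
  [[0,0,0],[0,0,0]],
  [[0,0,0],[0,0,0]],
])

```text
t: 13.57
tool_pos: [0.5069, 0.2436, 0.4059]
orientation: [2.902, 1.203, -0.003]
force: [0.1, -0.3, -1.1]
opening: 0.0174
gripper_force: 50.0
```

Run:
```python
from h import *
go(506.5,245,238)
p,d,c=grab('side'); cv2.imwrite('pics/s3.png',cv2.resize(p[50:200,180:380],(800,600)))
```

```text
t 13.57 grasp [506.6 243.4 238.9] shift [ 1.  -1.2  0.9] turn [-0.0005  0.0016  0.0003] F [ 0.1 -0.3 -1.1] open 17.4 gf 50.0
```

View pics/s3.png

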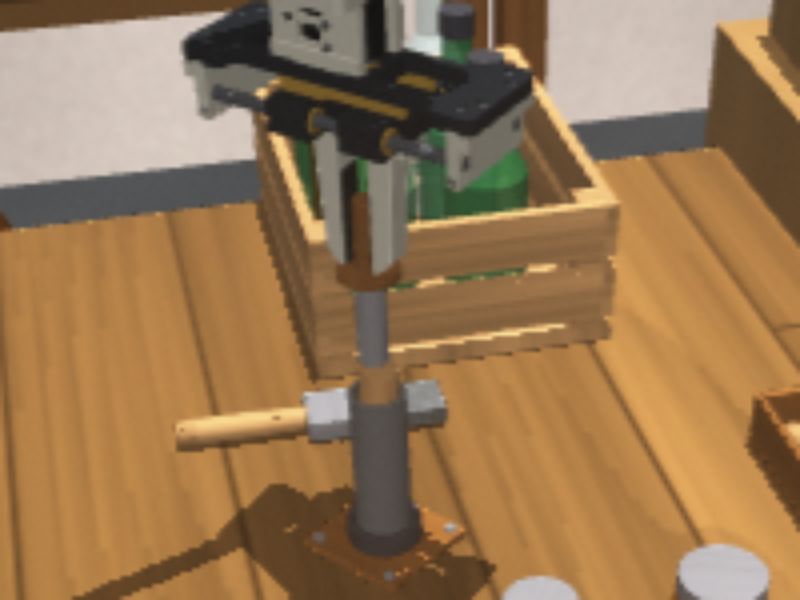

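The side crop shows the shank tip just above the stopper, centred to about 1–2 mm. I'll get the first stopper's depth from the saved depth image, to know how much travel is safe.

Run:
```python
from h import *
for n in('top','side'):
    W=np.load(n+'0.npz')['W']; m=(np.hypot(W[...,0]-.5063,W[...,1]-.2447)<.013)&(W[...,2]<.115)
    w=W[m]; print(n,len(w),np.round(np.sort(w[:,2])*1000))
```

```text
top 72 [ 82.  83.  83.  83.  84.  84.  85.  85.  85.  85.  85.  85.  85.  85.
  85.  86.  86.  86.  86.  86.  86.  86.  86.  86.  86.  86.  86.  86.
  86.  86.  86.  86.  86.  86.  86.  87.  87.  87.  87.  87.  87.  87.
  87.  87.  87.  87.  87.  87.  87.  87.  87.  87.  88.  88.  88.  88.
  88.  88.  88.  88.  88.  88.  89.  89.  92.  93.  95.  95.  98.  99.
 100. 104.]
side 0 []
```

apply_moves([
  [[1,-1,1],[0,0,0]],
  [[0,0,2],[0,0,0]],
  [[0,0,2],[0,0,0]],
  [[0,0,2],[0,0,0]],
  [[0,0,2],[0,0,0]],
  [[0,0,0],[0,0,0]],
])

```text
t: 14.12
tool_pos: [0.5068, 0.2458, 0.3968]
orientation: [-2.902, -1.204, 0.001]
force: [-0.5, -0.1, -1.3]
opening: 0.0171
gripper_force: 50.0
```

apply_moves([
  [[0,0,2],[0,0,0]],
  [[0,0,2],[0,0,0]],
  [[0,0,2],[0,0,0]],
  [[0,0,0],[0,0,0]],
])

```text
t: 14.45
tool_pos: [0.5068, 0.2459, 0.3909]
orientation: [-2.901, -1.204, 0.001]
force: [-0.5, 0.2, -1.5]
opening: 0.0171
gripper_force: 50.0
```

apply_moves([
  [[0,0,2],[0,0,0]],
  [[0,0,2],[0,0,0]],
  [[0,0,2],[0,0,0]],
  [[0,0,0],[0,0,0]],
])

```text
t: 14.78
tool_pos: [0.5068, 0.2458, 0.3851]
orientation: [2.902, 1.204, -0.001]
force: [-0.9, -0.2, -0.2]
opening: 0.0173
gripper_force: 50.0
```

apply_moves([
  [[0,0,2],[0,0,0]],
  [[0,0,2],[0,0,0]],
  [[0,0,2],[0,0,0]],
  [[0,0,0],[0,0,0]],
])

```text
t: 15.12
tool_pos: [0.5069, 0.2459, 0.3791]
orientation: [-2.902, -1.204, 0.0]
force: [-0.5, -0.2, -0.1]
opening: 0.0174
gripper_force: 50.0
```

apply_moves([
  [[0,0,1.5],[0,0,0]],
  [[0,0,1],[0,0,0]],
  [[0,0,0],[0,0,0]],
])

```text
t: 15.37
tool_pos: [0.5069, 0.2459, 0.3768]
orientation: [2.902, 1.204, -0.0]
force: [-0.4, -0.0, -0.3]
opening: 0.0173
gripper_force: 50.0
```

apply_moves([
  [[0,0,1.5],[0,0,0]],
  [[0,0,1],[0,0,0]],
  [[0,0,0],[0,0,0]],
])

```text
t: 15.62
tool_pos: [0.5069, 0.2459, 0.3742]
orientation: [-2.902, -1.204, 0.0]
force: [-0.5, -0.9, -0.2]
opening: 0.0172
gripper_force: 50.0
```

apply_moves([
  [[0,0,1.5],[0,0,0]],
  [[0,0,1.5],[0,0,0]],
  [[0,0,0],[0,0,0]],
])

```text
t: 15.87
tool_pos: [0.5069, 0.2459, 0.3711]
orientation: [-2.902, -1.204, 0.0]
force: [0.4, -1.3, 0.7]
opening: 0.0173
gripper_force: 50.0
```

apply_moves([
  [[0,0,1.5],[0,0,0]],
  [[0,0,1.5],[0,0,0]],
  [[0,0,0],[0,0,0]],
])

```text
t: 16.12
tool_pos: [0.5069, 0.2459, 0.3681]
orientation: [-2.902, -1.204, 0.001]
force: [0.5, -0.8, 0.5]
opening: 0.0173
gripper_force: 50.0
```

apply_moves([
  [[0,0,1.5],[0,0,0]],
  [[0,0,1.5],[0,0,0]],
  [[0,0,0],[0,0,0]],
])

```text
t: 16.37
tool_pos: [0.5069, 0.2459, 0.3656]
orientation: [2.902, 1.204, 0.0]
force: [-1.0, -1.4, 2.9]
opening: 0.0174
gripper_force: 50.0
```

apply_moves([
  [[0,0,1.5],[0,0,0]],
  [[0,0,1.5],[0,0,0]],
  [[0,0,0],[0,0,0]],
])

```text
t: 16.62
tool_pos: [0.507, 0.2459, 0.363]
orientation: [2.902, 1.204, 0.001]
force: [-2.2, -2.3, 5.4]
opening: 0.0175
gripper_force: 50.0
```

apply_moves([
  [[0,0,1],[0,0,0]],
  [[0,0,0],[0,0,0]],
])

```text
t: 16.78
tool_pos: [0.507, 0.246, 0.3621]
orientation: [2.902, 1.204, 0.001]
force: [-1.9, -1.2, 6.5]
opening: 0.0171
gripper_force: 50.0
```

apply_moves([
  [[0,0,1],[0,0,0]],
  [[0,0,0],[0,0,0]],
])

```text
t: 16.95
tool_pos: [0.507, 0.2459, 0.3613]
orientation: [2.901, 1.204, 0.002]
force: [-2.3, -1.9, 7.4]
opening: 0.0176
gripper_force: 50.0
```

apply_moves([
  [[0,0,1],[0,0,0]],
  [[0,0,0],[0,0,0]],
])

```text
t: 17.12
tool_pos: [0.5071, 0.246, 0.3609]
orientation: [2.901, 1.204, 0.003]
force: [-2.4, -0.7, 9.7]
opening: 0.0172
gripper_force: 50.0
```

apply_moves([
  [[0,0,1],[0,0,0]],
  [[0,0,0],[0,0,0]],
])

```text
t: 17.28
tool_pos: [0.5072, 0.2461, 0.3605]
orientation: [2.901, 1.204, 0.004]
force: [-4.1, -2.7, 12.7]
opening: 0.0173
gripper_force: 50.0
```

apply_moves([
  [[0,0,1],[0,0,0]],
  [[0,0,0],[0,0,0]],
])

```text
t: 17.45
tool_pos: [0.5073, 0.2461, 0.3601]
orientation: [2.901, 1.204, 0.005]
force: [-4.2, -2.2, 16.1]
opening: 0.0173
gripper_force: 50.0
```

```bash
python3 -c "
from h import *;go(506.5,245,100)
s=robot.read_state();print(s['wrist_torque'])"
```

```text
t 17.45 grasp [507.8 246.3 193.1] shift [-2.1 -0.1 93.1] turn [ 0.0013 -0.0028  0.0015] F [-4.2 -2.2 16.1] open 17.3 gf 50.0
[-0.55587498  1.15211602 -0.06406811]
```

apply_moves([
  [[-0.5,0,1],[0,0,0]],
  [[-0.5,0,0],[0,0,0]],
  [[0,0,0],[0,0,0]],
])

```text
t: 17.7
tool_pos: [0.5068, 0.2456, 0.3597]
orientation: [-2.901, -1.204, -0.007]
force: [-4.3, -1.6, 18.3]
opening: 0.017
gripper_force: 50.0
```

apply_moves([
  [[0,0,1],[0,0,0]],
  [[0,0,0],[0,0,0]],
  [[0,0,0],[0,0,0]],
])

```text
t: 17.95
tool_pos: [0.5069, 0.2456, 0.3593]
orientation: [-2.901, -1.204, -0.008]
force: [-4.2, -1.6, 20.5]
opening: 0.0173
gripper_force: 50.0
```

apply_moves([
  [[0,0,-0.4],[0,0,0]],
  [[0,0,0],[0,0,0]],
  [[0,0,0],[0,0,0]],
  [[0,0,0],[0,0,0]],
  [[0,0,0],[0,0,0]],
  [[0,0,0],[0,0,0]],
  [[0,0,0],[0,0,0]],
])

```text
t: 18.53
tool_pos: [0.5069, 0.2456, 0.3595]
orientation: [-2.902, -1.204, -0.008]
force: [-5.1, -1.7, 19.8]
opening: 0.0175
gripper_force: 50.0
```

apply_moves([
  [[0,0,0],[0,0,0]],
  [[0,0,0],[0,0,0]],
  [[0,0,0],[0,0,0]],
  [[0,0,0],[0,0,0]],
  [[0,0,0],[0,0,0]],
  [[0,0,0],[0,0,0]],
  [[0,0,0],[0,0,0]],
  [[0,0,0],[0,0,0]],
])

```text
t: 19.2
tool_pos: [0.5069, 0.2456, 0.3594]
orientation: [-2.901, -1.204, -0.008]
force: [-4.5, -1.2, 19.5]
opening: 0.0173
gripper_force: 50.0
```

Run:
```python
from h import *
p,d,c=grab('side'); go(506.5,245,193); cv2.imwrite('pics/s4.png',cv2.resize(p[50:200,180:380],(800,600)))
W=pts(d,c)
# flange underside / rim heights & shank axis lean
for z0,z1,r in[(.13,.16,.03),(.165,.172,.03)]:
  m=(d>0)&(np.hypot(W[...,0]-.5065,W[...,1]-.245)<r)&(W[...,2]>z0)&(W[...,2]<z1); print(m.sum(),np.round(np.median(W[m],0)*1000,1))
```

```text
t 19.25 grasp [507.7 245.9 192.5] shift [-1.5 -0.2 -0.6] turn [ 0.0018 -0.0046  0.0015] F [-4.2 -1.  20.6] open 17.1 gf 50.0
71 [505.1 238.9 143.5]
69 [502.1 235.6 170.1]
```

View pics/s4.png

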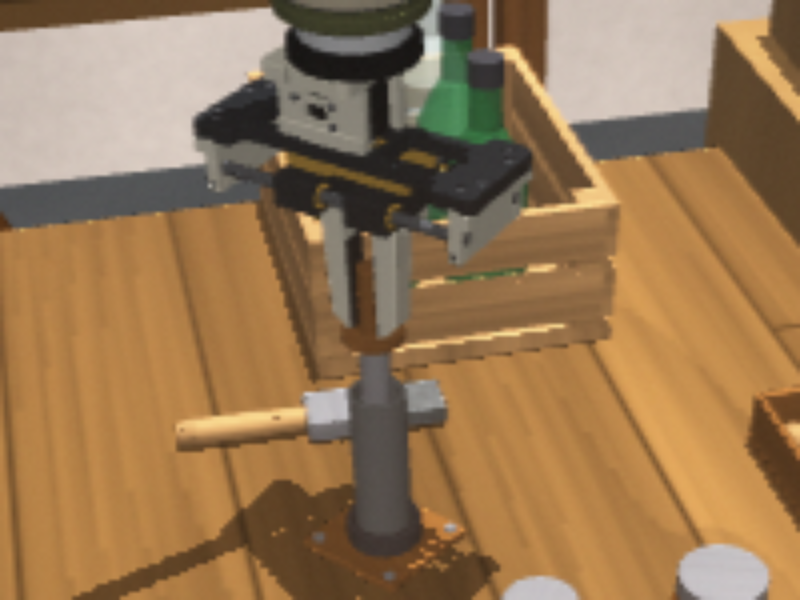

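The side crop shows the shank in the tube, with the flange about 38 mm above the mouth. Force stayed steady at about 21 N with no creep for over 1 s. Before that came about 5 mm of yielding (the follower), then a stiff stop. Withdrawing.

apply_moves([
  [[0.5,0,-3],[0,0,0]],
  [[0,0,-5],[0,0,0]],
  [[0,0,-8],[0,0,0]],
  [[0,0,-12],[0,0,0]],
  [[0,0,-15],[0,0,0]],
  [[0,0,-15],[0,0,0]],
  [[0,0,-8],[0,0,0]],
  [[0,0,0],[0,0,0]],
  [[0,0,0],[0,0,0]],
])

```text
t: 20.0
tool_pos: [0.5067, 0.2456, 0.4222]
orientation: [-2.902, -1.204, -0.001]
force: [-0.4, 0.2, -1.7]
opening: 0.0177
gripper_force: 50.0
```

Run:
```python
from h import *
go(461.7,-195.8,250)
p,d,c=grab('top'); W=pts(d,c)
m=(d>0)&(np.hypot(W[...,0]-.5063,W[...,1]-.2447)<.013)&(W[...,2]<.118); print(np.round(np.sort(W[m][:,2])*1000))
```

```text
t 20.0 grasp [506.8 245.7 255.2] shift [-344.5  279.8    5. ] turn [ 0.0003 -0.0009  0.0014] F [-0.4  0.2 -1.7] open 17.7 gf 50.0
[101. 104. 104. 104. 104. 104. 104. 104. 104. 104. 104. 104. 105. 105.
 105. 105. 105. 105. 105. 105. 105. 105. 105. 105. 105. 105. 105. 105.
 105. 106. 106. 106. 106. 106. 106. 106. 106. 106. 106. 106. 106. 106.
 106. 106. 106. 106. 106. 106. 106. 106. 106. 106. 107. 107. 107. 107.
 107. 107. 107. 107. 107. 107. 107. 107. 107. 107. 107. 107. 107. 107.
 107. 107. 107. 107. 107. 107. 108. 108. 108. 108. 108. 108. 109. 109.]
```

The stopper top is now at about 106 mm. It was at about 104 under load, so the pad sprung back, which confirms it bottomed. Returning the rammer.

apply_moves([
  [[-12,9.7,0],[0,0,0]],
  [[-22,17.8,0],[0,0,0]],
  [[-30,24.3,0],[0,0,0]],
  [[-32,26,0],[0,0,0]],
  [[-32,26,0],[0,0,0]],
  [[-32,26,0],[0,0,0]],
  [[-32,26,0],[0,0,0]],
  [[-32,26,0],[0,0,0]],
  [[-32,26,0],[0,0,0]],
  [[-32,26,0],[0,0,0]],
  [[-28,22.7,0],[0,0,0]],
  [[-18,14.8,0],[0,0,0]],
])

```text
t: 21.05
tool_pos: [0.4612, -0.186, 0.4207]
orientation: [-2.903, -1.201, 0.003]
force: [-0.1, -0.1, -0.8]
opening: 0.0175
gripper_force: 50.0
```

apply_moves([
  [[-10.5,8.5,5],[0,0,0]],
  [[0,0,25],[0,0,0]],
  [[0,0,30],[0,0,0]],
  [[0,0,20],[0,0,0]],
  [[0,0,5],[0,0,0]],
  [[0,0,0],[0,0,0]],
  [[0,0,0],[0,0,0]],
  [[0,0,0],[0,0,0]],
])

```text
t: 21.72
tool_pos: [0.4618, -0.1962, 0.3386]
orientation: [2.9, 1.204, 0.002]
force: [0.7, -0.5, -0.2]
opening: 0.0174
gripper_force: 50.0
```

Run:
```python
from h import *
go(461.7,-195.8,96)
p,d,c=grab('side'); W=pts(d,c); cv2.imwrite('pics/s5.png',cv2.resize(p[200:350,220:420],(800,600)))
```

```text
t 21.72 grasp [ 462.2 -196.4  171.6] shift [ 0.  -1.  75.6] turn [ 0.0024 -0.0006  0.0015] F [ 0.7 -0.5 -0.2] open 17.4 gf 50.0
```

View pics/s5.png

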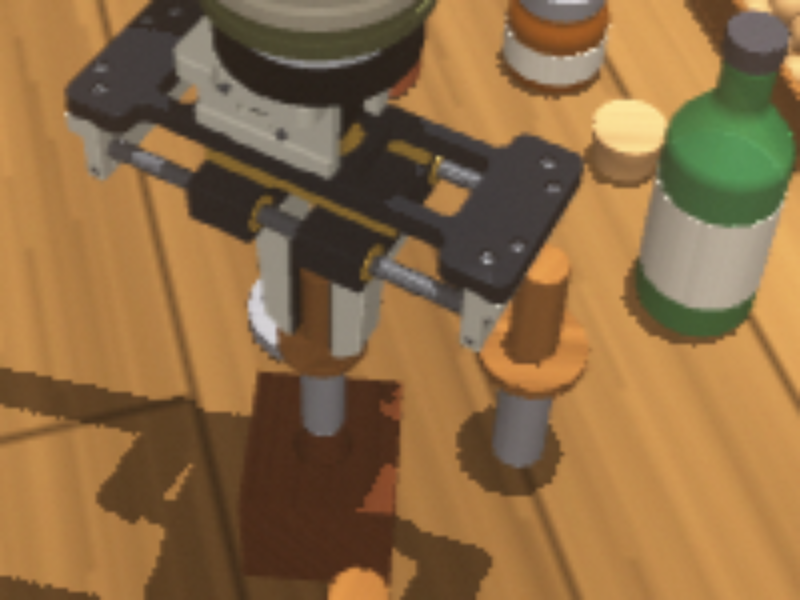

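The shank hangs upright over the hole (crop (323,440)). Lowering.

apply_moves([
  [[0,-0.3,8],[0,0,0]],
  [[0,0,8],[0,0,0]],
  [[0,0,5],[0,0,0]],
  [[0,0,4],[0,0,0]],
  [[0,0,0],[0,0,0]],
  [[0,0,0],[0,0,0]],
])

```text
t: 22.27
tool_pos: [0.461, -0.1956, 0.3113]
orientation: [-2.901, -1.204, 0.001]
force: [0.9, -0.2, -0.7]
opening: 0.0172
gripper_force: 50.0
```

```bash
python3 -c "from h import *;go(461.7,-195.8,96)"
```

```text
t 22.27 grasp [ 460.9 -195.5  144.3] shift [ 0.4  0.8 48.3] turn [-0.0011  0.0003  0.0014] F [ 0.9 -0.2 -0.7] open 17.2 gf 50.0
```

apply_moves([
  [[0,0,8],[0,0,0]],
  [[0,0,10],[0,0,0]],
  [[0,0,10],[0,0,0]],
  [[0,0,8],[0,0,0]],
  [[0,0,5],[0,0,0]],
  [[0,0,3],[0,0,0]],
  [[0,0,0],[0,0,0]],
  [[0,0,0],[0,0,0]],
])

```text
t: 22.93
tool_pos: [0.4612, -0.1957, 0.2678]
orientation: [-2.901, -1.204, 0.0]
force: [-0.3, 0.2, -1.2]
opening: 0.0173
gripper_force: 50.0
```

apply_moves([
  [[0,0,1],[0,0,0]],
  [[0,0,1],[0,0,0]],
  [[0,0,0],[0,0,0]],
  [[0,0,0],[0,0,0]],
])

```text
t: 23.27
tool_pos: [0.4613, -0.1958, 0.2661]
orientation: [2.901, 1.204, 0.0]
force: [-0.3, 0.7, -0.3]
opening: 0.0173
gripper_force: 50.0
```

```bash
python3 -c "from h import *;go(461.7,-195.8,94.5)"
```

```text
t 23.27 grasp [ 461.4 -195.8   99.1] shift [0.2 0.2 4.6] turn [ 0.0005 -0.0001  0.0014] F [-0.3  0.7 -0.3] open 17.3 gf 50.0
```

apply_moves([
  [[0,0,1],[0,0,0]],
  [[0,0,1],[0,0,0]],
  [[0,0,1],[0,0,0]],
  [[0,0,0],[0,0,0]],
  [[0,0,0],[0,0,0]],
])

```text
t: 23.68
tool_pos: [0.4611, -0.1957, 0.2627]
orientation: [-2.901, -1.204, 0.0]
force: [-0.1, -0.2, -0.7]
opening: 0.0177
gripper_force: 50.0
```

apply_moves([
  [[0,0,1],[0,0,0]],
  [[0,0,0.6],[0,0,0]],
  [[0,0,0],[0,0,0]],
  [[0,0,0],[0,0,0]],
])

```text
t: 24.02
tool_pos: [0.4613, -0.1958, 0.2615]
orientation: [2.901, 1.204, 0.0]
force: [-1.1, 0.9, 1.2]
opening: 0.0175
gripper_force: 50.0
```

apply_moves([
  [[0,0,0],[0,0,0]],
  [[0,0,0],[0,0,0]],
  [[0,0,0],[0,0,0]],
  [[0,0,0],[0,0,0]],
  [[0,0,0],[0,0,0]],
  [[0,0,0],[0,0,0]],
  [[0,0,-5],[0,0,0]],
  [[0,0,-12],[0,0,0]],
  [[0,0,-25],[0,0,0]],
  [[0,0,-35],[0,0,0]],
  [[0,0,-35],[0,0,0]],
  [[0,0,-30],[0,0,0]],
], claw=0.55, newtons=15)

```text
t: 25.02
tool_pos: [0.4611, -0.1957, 0.4069]
orientation: [2.9, 1.204, 0.002]
force: [0.9, 0.1, -0.0]
opening: 0.051
gripper_force: 0.0
```

apply_moves([
  [[0,0,-10],[0,0,0]],
  [[0,0,0],[0,0,0]],
  [[0,0,0],[0,0,0]],
  [[0,0,0],[0,0,0]],
])

```text
t: 25.35
tool_pos: [0.4608, -0.1955, 0.4116]
orientation: [-2.9, -1.204, 0.002]
force: [-0.2, -0.0, -0.0]
opening: 0.0512
gripper_force: 0.0
```

Run:
```python
from h import *
p,d,c=grab('side'); go(461,-196,200); W=pts(d,c); cv2.imwrite('pics/s6.png',p)
for nm,z0,z1,r in[('grip',.105,.125,.02),('flange',.0695,.078,.026)]:
  m=(d>0)&(np.hypot(W[...,0]-.4617,W[...,1]+.196)<r)&(W[...,2]>z0)&(W[...,2]<z1); print(nm,m.sum(),cv2.minEnclosingCircle((W[m][:,:2]*1000).astype(np.float32)),np.percentile(W[m][:,2],[2,98]))
```

```text
t 25.4 grasp [ 460.2 -195.2  244.1] shift [ 0.   1.3 44.1] turn [-0.0033  0.001   0.0014] F [ 0.2 -0.6  0.3] open 50.8 gf 0.0
grip 101 ((461.35577392578125, -195.2238006591797), 8.914674758911133) [0.10570322 0.11930289]
flange 221 ((460.97052001953125, -194.89547729492188), 20.195884704589844) [0.07016515 0.07647067]
```

View pics/s6.png

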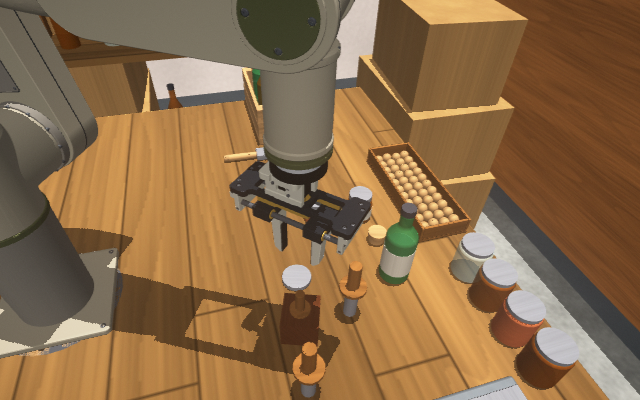

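The rammer sits flat in its block at (300,310), the gripper is clear above it, and nothing else has moved.

```bash
python3 -c "from h import *;print(robot.close_job())"
```

```text
the job is handed in; nothing more can be done
None
```

The job is handed in at about 25 s. The loose stopper was set in the tube and released, and the column was rammed to what read as a hard stop and held at about 21 N for over 1 s, with no force reading above about 22 N. The rammer hangs flat in its stand, released, and nothing else was moved.

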